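# Set the telescoping stand under the overhanging pipe

## Robot

A 6-joint arm with a two-finger parallel gripper is mounted at the origin on the work surface. World frame = base frame: x ahead of the robot, y to its left, z up, the work surface at z = 0. Lengths are in m, angles in rad, forces in N, time in s.
With the tool pointing down it reaches from about 0.4 to 0.825 m from the base axis. Payload 7 kg.
Tool frame: the origin (TCP) lies on the centre line of the jaws, within the pads' length; the fingertips stand 19 mm ahead of it and the grasp point (between the pads) is the TCP; z points along the fingers, y is the line along which they close (so a half turn about z gives the same grasp; the last joint's range is limited). The gripper opens to 85 mm and grips with 20 to 120 N. Pads are 22 mm wide; open, the fingers measure 114 mm over their backs; the gripper's body (76 mm by 85 mm) begins 54 mm behind the grasp point. The pads swing forward as they close: fully open they stand 13 mm farther back than shut.
Start: joints at [1.574, 0.359, 0.012, 0, -1.224, -0.288], TCP at [0.19, 0.648, 0.25] pointing down, gripper open.
Joint ranges: [-3.07, 3.07], [-1.43, 2.12], [-1.02, 1.25], [-3.03, 1.67], [-3.05, -0], [-3.03, 3.03]. Speed limits (rad/s): [2.39, 2.39, 3.01, 3.14, 3.14, 3.14].

## Interface

Orientations are given as a 3x3 rotation matrix whose columns are the frame's x, y, z axes.
In Python, from plant import observe, get_image, ticket gives the robot as it stands.
- The arm moves only by the tool drive_tool, never from a script. Its argument "moves" is a list of rows, each a list of 3 entries, a list of its own where there are three numbers: the shift along the world's x, y, z in fractions of the full range, 1 being 0.6 m, then the turn, a rotation vector about the world's x, y, z in fractions of the full range, 1 being pi rad, then the opening, from 0 (shut) to 1 (fully open). In form: [[[x, y, z], [rx, ry, rz], jaw], ...]. A call has 1 to 10 rows; each row is the pose to reach, as a shift and turn from the pose commanded when the call began; what a row does not reach only later rows make up. A row lasts 1/12 s, in which the tool goes at most 41.7 mm and 7.16 degrees, less where a joint would pass 70% of its speed; a pose out of reach is approached as far as the arm can. A shift or turn number past 1, either way, is cut back to 1. A call with a gripper value outside its range is refused whole. The fingers move at their own pace and stop on an object; "grip_force" is the grip in N (left out, the last holds). Time passes only in rows, so rows that repeat a pose let the fingers close. It gives the time, the measured TCP pose, the force, the opening and the grip force at its end, in the units of the state.
- observe(): the state, without advancing time (a new reading comes with each control period).
- get_image(name): name is "scene" or "top"; returns a dict with "image" (384x512x3 uint8, red, green, blue), "K" (3x3 intrinsics, pixels), "k1" (the pictures are not rectified: a ray, as slopes to the right and down, at radius r is drawn at 1 + k1 r^2 times it, then the intrinsics apply), "view" (4x4, takes a point from world to camera coordinates). Camera axes: x right, y up, looking along -z (the intrinsics and any distortion apply to the point x, -y, -z); pixel columns grow to the right and rows downward; lengths in m; the calibration is good to about 2 mm. A picture is of the moment at which its call begins. There is no depth.
- ticket.close_job(): hands the job in; it is judged then, once.
The state is a dict: "clock": time; "joints": joint angles; "qvel": joint speeds; "tau": joint torques, N m; "position": TCP position; "eef_rot": TCP orientation; "wrist_force": force on the tool from outside, world axes, zero at the start; "ft_torque": the same for the moment, N m; "gripper_width": finger opening in m; "gripper_force": force on a finger pad.
Only numpy, scipy, OpenCV 4.12 (cv2) and the standard library are available. Lean on these libraries where they do the work, as an engineer would, in place of code of your own. Each camera call takes 0.05 s, during which the arm holds its last target. There are 200 camera calls.

## Task

The blue pipe sticks out of the vice with a heavy valve on its end and needs support. Turn the crank handle of the yellow telescoping stand to unlock it, raise the inner tube until the V saddle just bears on the underside of the pipe with a light push and does not jack it up, then turn the handle back until the stand is locked tight and let go, with the saddle left lightly snug against the pipe. Leave the fittings and tools on the bench where they are.

Things in the scene. Friction and masses are not known exactly. Their poses are not given: they have to be found in the camera images.
- stand: Yellow pipe stand, fixed: round base 150 mm across, upright outer tube 43 mm across with a black ribbed collar 51 mm across, its top 110 mm above the bench. Origin: centre of the base's underside, on the tube's axis; z up; its y axis runs along the pipe (to about 0.04 rad), its -x axis points to the robot's side.
- saddle: V saddle on the stand's inner tube, with the tube and crank it carries (0.8 kg in all). It slides up and down but does not turn (the tube swivels in it). 90 degree V, 59 mm wide across the pipe, 46 mm along it. Origin on the stand's axis; its height above the bench is how far the stand is drawn out: 0 to 0.070 m. Unlocked, a seal drags with about 3 N and the section sinks if let go.
- saddle_bottom (a point): The bottom line of the V, at the stand's axis, 156 mm above the saddle's origin. A 40 mm pipe lying in the V has its axis 28 mm above this point.
- lock_handle (a joint): Angle of the crank and inner tube, rad: the twist lock. 0 = tight (stop at -0.1), grows counter-clockwise seen from above; the clamp frees at about 0.45, 0.8 to 1.0 is well unlocked, stop at 1.15. Turned back clockwise it bites at 0.45 and grows stiffer, to about 8 N at the grip when tight; it holds properly below 0.25.
- grip (a point): Middle of the black upright grip at the crank's end: 24 mm across, from 40 mm below to 38 mm above this point, plain, 120 mm from the stand's axis. In the stand's frame it lies in the direction pi - 0.5 + joint angle from +x (locked leaning to +y, unlocked to -y; always on the robot's side). The crank bar, 13 mm thick, runs 30 mm below this point.
- vise: Red pipe vice fixed to the bench, base 130 by 110 mm, 335 mm tall, with the blue pipe it holds: 40 mm across, running 0.5 m along the vice's +y over the stand to a heavy ball valve. Origin: centre of the base's underside. The stand stands 0.22 to 0.30 m along +y, under the pipe. It is clamped off level by an unknown slope up to 0.05 rad, sags, and gives 1 mm for every 8 to 16 N at the saddle.
- jaws (a point): The pipe's axis in the middle of the vice jaws, 232 mm above the bench. If the pipe were level, its underside would lie 20 mm below this height all along; over the stand it is really up to 15 mm higher or 17 mm lower.
- elbow: Loose blue elbow fitting, 54 mm high, beside the stand. Origin on the bench.
- tee: Loose blue tee fitting, 54 mm high, 100 mm long. Origin on the bench.
- coupling: Loose blue sleeve standing on end, 54 mm across, 56 mm high. Origin on the bench.
- adapter: Loose ribbed blue adapter with a steel ring, 86 mm across, 62 mm high. Origin on the bench.
- pipe_cutter: Loose red pipe cutter, about 260 mm long, 24 mm high. Origin on the bench.
- offcut: Loose blue pipe offcut lying on the bench, 40 mm across, 200 mm long. Origin on the bench, under its middle.
- tape_measure: Loose yellow tape measure, 70 by 38 by 64 mm. Origin on the bench.
Things that resemble listed ones, but are neither listed nor needed, are in the scene too. Leave any green or pink look-alike of the stand alone.

How it is judged:
On the way, in this order (a step that is already met when the one before it is completed fails the run):
1. the stand is unlocked by turning its handle (value of joint lock_handle above 0.55 rad), for 0.1 s.
2. the saddle is raised onto the pipe while unlocked (contact force between saddle and vise above 3 N and value of joint lock_handle above 0.45 rad), for 0.2 s.
At the end, for the whole second after the job is handed in: the handle is turned back to tight (joint below 0.3 rad), the saddle stands still and bears on the pipe by itself with 2 to 13 N, and the robot has let go (value of joint lock_handle below 0.3 rad and contact force between saddle and vise between 2 and 13 N and linear speed of saddle below 0.002 m/s and contact force between the fingers and saddle below 0.1 N); the robot touches nothing.
It fails at once if the pipe is jacked up: the saddle presses on it with more than 20 N (contact force between saddle and vise above 20 N).
It fails at once if a fitting or tool on the bench is moved by more than 30 mm (distance of any of elbow, tee, coupling, adapter, pipe_cutter, offcut, tape_measure from where it was at the start of the episode above 0.03 m).
It also fails if it takes over 70 s, if anything falls off the work surface, if the arm or the gripper's body presses on something with over 40 N, if the wrist force passes 120 N, or if a joint passes its speed limit or range.

## Working session

There is one attempt and no reset: what is moved stays moved. The work goes in short steps, Python scripts to look and compute and a tool call to move; the robot and the scene stay as the last step left them, time stands still between calls to the robot, and variables do not carry over. Pictures are saved under pics/ and viewed, at most 10 in all, crops included, and the job is handed in when it is done.

Besides the shell and the picture viewer there is one more tool, called as name(argument=value, ...) on one line, values as JSON. drive_tool: Moves the arm, as the interface text tells. Its arguments: {"type":"object","properties":{"moves":{"type":"array"},"grip_force":{"type":"number"}},"required":["moves"]}

```bash
ls; mkdir -p pics; cat > h.py <<'E'
import numpy as np, cv2
from plant import observe, get_image, ticket
def save(n,f):
    d=get_image(n); cv2.imwrite(f,d["image"][:,:,::-1]); np.savez(f[:-4]+".npz",**{k:np.array(v) for k,v in d.items()}); return d
def proj(d,P):
    P=np.atleast_2d(P); c=(np.c_[P,np.ones(len(P))]@np.array(d["view"]).T)[:,:3]
    s=np.c_[c[:,0]/-c[:,2],-c[:,1]/-c[:,2]]; r2=(s**2).sum(1,keepdims=True); s=s*(1+float(d["k1"])*r2)
    K=np.array(d["K"]); return np.c_[s[:,0]*K[0,0]+K[0,2],s[:,1]*K[1,1]+K[1,2]]
def ray(d,uv):
    K=np.array(d["K"]); s0=(np.array(uv,float)-K[:2,2])/[K[0,0],K[1,1]]; s=s0.copy()
    for _ in range(30): s=s0/(1+float(d["k1"])*(s@s))
    V=np.array(d["view"]); R=V[:3,:3]; o=-R.T@V[:3,3]; return o,R.T@np.array([s[0],-s[1],-1])
def atz(d,uv,z):
    o,v=ray(d,uv); return o+v*(z-o[2])/v[2]
E
python3 - <<'E'
from h import *
a=save("scene","pics/s0.png");b=save("top","pics/t0.png")
for d in(a,b):print(d["K"],d["k1"],ray(d,(256,192)))
o=observe();print({k:np.round(v,3) for k,v in o.items()})
E
```

```text
pics
[[440.62618007   0.         256.92857774]
 [  0.         440.62618007 196.61514905]
 [  0.           0.           1.        ]] -0.014920527685528769 (array([1.31522198, 0.68317237, 1.24851587]), array([-0.54438093, -0.45576386, -0.7043031 ]))
[[486.19050112   0.         258.94620959]
 [  0.         486.19050112 187.90280703]
 [  0.           0.           1.        ]] 0.04047347707258385 (array([0.25433401, 0.01281886, 1.58258062]), array([ 0.16185631,  0.01038186, -0.98681431]))
{'clock': np.float64(0.1), 'joints': array([ 1.574,  0.359,  0.011, -0.   , -1.224, -0.288]), 'qvel': array([-0.001, -0.001,  0.002,  0.001, -0.001,  0.001]), 'tau': array([-1.0000e-03, -5.8477e+01,  2.9410e+01,  6.9550e+00, -3.0000e-03,
        0.0000e+00]), 'position': array([0.19 , 0.647, 0.249]), 'eef_rot': array([[ 0.96 , -0.281, -0.   ],
       [-0.281, -0.96 , -0.001],
       [ 0.   ,  0.002, -1.   ]]), 'wrist_force': array([-0.77 , -0.094,  0.469]), 'ft_torque': array([-0.012,  0.04 , -0.016]), 'gripper_force': np.float64(0.0), 'gripper_width': np.float64(0.085)}
```

View pics/s0.png

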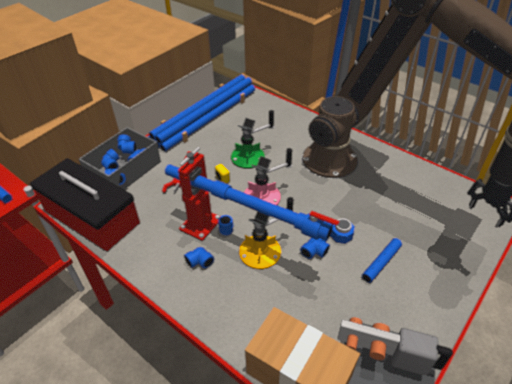

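View pics/t0.png

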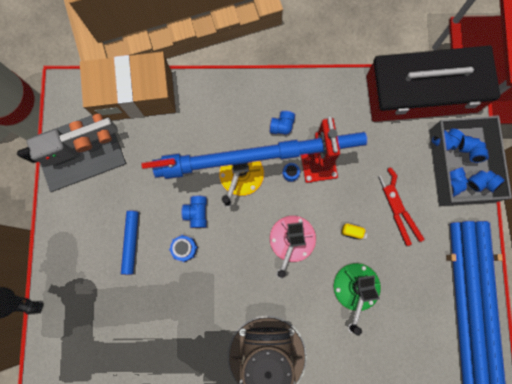

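Three stands are in view: yellow at top (242,178) / scene (260,250), pink at (293,238) / (265,195), and green at (357,287) / (247,155). Yellow is the one meant, because it matches the colour and it alone stands under the pipe. I'll confirm it in one enlarged crop.

```bash
python3 - <<'E'
from h import *
a=cv2.imread("pics/s0.png");b=cv2.imread("pics/t0.png")
x=cv2.resize(a[170:280,160:360],None,fx=4,fy=4,interpolation=cv2.INTER_CUBIC)[:, :800]
y=cv2.resize(b[110:220,140:340],None,fx=4,fy=4,interpolation=cv2.INTER_CUBIC)
cv2.imwrite("pics/c0.png",np.vstack([x[:300+60],y])[:,:]) if 0 else (cv2.imwrite("pics/cs.png",x),cv2.imwrite("pics/ct.png",y))
d=np.load("pics/t0.npz")
for z,uv in((0,(242,178)),(0.16,(228,200)),(0.232,(322,145)),(0.23,(168,165))):print(z,uv,atz(d,uv,z).round(3))
E
```

```text
0 (242, 178) [0.561 0.076 0.   ]
0.16 (228, 200) [0.464 0.111 0.16 ]
0.232 (322, 145) [ 0.611 -0.162  0.232]
0.23 (168, 165) [0.556 0.277 0.23 ]
```

View pics/cs.png

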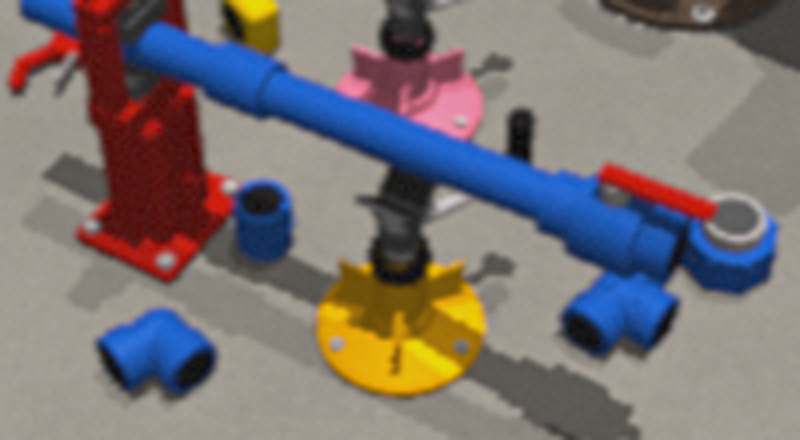

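View pics/ct.png

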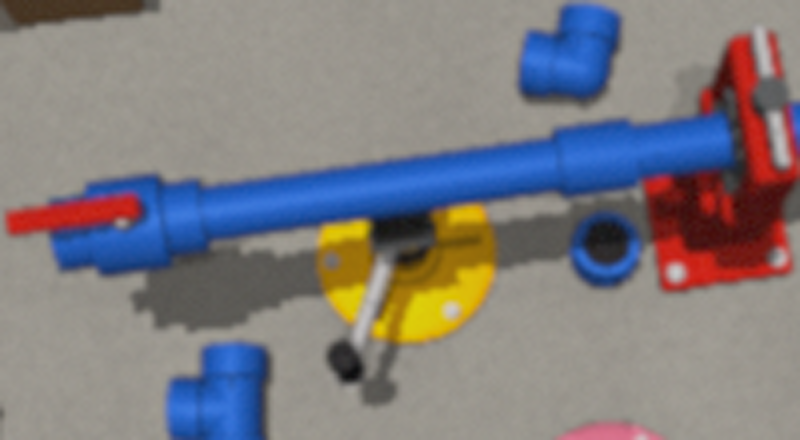

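The crop confirms the yellow stand under the pipe. Its base centre is at about top crop (407,253) and scene crop (401,330). The grip top is at scene crop (520,115) and top crop (341,353), and no decoy is involved. Next I measure them.

```bash
python3 - <<'E'
from h import *
from scipy.optimize import least_squares
S=np.load("pics/s0.npz");T=np.load("pics/t0.npz")
S={k:S[k] for k in S};T={k:T[k] for k in T}
# crop resize by 4: px=(c+.5)/4-.5+off
cs=lambda u,v:np.array([(u+.5)/4-.5+160,(v+.5)/4-.5+170]);ct=lambda u,v:np.array([(u+.5)/4-.5+140,(v+.5)/4-.5+110])
def tri(a,b):
    f=lambda p:np.r_[proj(S,p)[0]-a,proj(T,p)[0]-b]
    r=least_squares(f,[.5,.1,.15]);return r.x.round(4),r.fun.round(2)
print("griptop",tri(cs(520,114),ct(341,353)))
t=np.linspace(0,2*np.pi,181)
def base(p,z=.004):
    C=np.c_[p[0]+.075*np.cos(t),p[1]+.075*np.sin(t),0*t+z]
    s,q=proj(S,C),proj(T,C)
    return np.r_[s[:,0].min()-cs(316,0)[0],s[:,0].max()-cs(486,0)[0],s[:,1].max()-cs(0,394)[1],q[:,0].min()-ct(318,0)[0],q[:,0].max()-ct(497,0)[0],q[:,1].max()-ct(0,342)[1]]
r=least_squares(base,[.56,.08],diff_step=1e-3);print("base",r.x.round(4),r.fun.round(2))
# pipe: silhouettes: 3D line x=a+b*y, z=c+d*y ; edges at r=.02
def edges(D,pts,p):
    out=[]
    o=ray(D,(256,192))[0];dr=np.array([p[1],1,p[3]]);dr/=np.linalg.norm(dr);q=np.array([p[0],0,p[2]])
    for (uv,sg) in pts:
        oo,v=ray(D,uv);n=np.cross(dr,v);n/=np.linalg.norm(n);out.append(sg*((oo-q)@n)-.02)
    return out
tp=[(ct(215,188),1),(ct(540,137),1),(ct(215,237),-1),(ct(540,190),-1)]
sp=[(cs(300,82),1),(cs(530,170),1),(cs(300,124),-1),(cs(530,209),-1)]
best=None
for s1 in(1,-1):
  for s2 in(1,-1):
    f=lambda p:np.r_[edges(T,[(u,s1*s) for u,s in tp],p),edges(S,[(u,s2*s) for u,s in sp],p)]
    r=least_squares(f,[.59,-.1,.23,0])
    if best is None or r.cost<best.cost:best=r
p=best.x;print("pipe",p.round(4),(best.fun*1000).round(1))
for y in(-.16,.05,.08,.1):print(y,"x",p[0]+p[1]*y,"z",p[2]+p[3]*y)
E
```

```text
griptop (array([0.4637, 0.1158, 0.2082]), array([ 0.27,  0.02,  0.2 , -0.13]))
base [0.576  0.0768] [-0.1  -0.16  0.81 -0.16  0.38  0.66]
pipe [ 0.5892 -0.1598  0.241   0.0494] [-3.  -1.3 -3.1 -1.6 -3.8 -6.3 -4.5 -5.9]
-0.16 x 0.6148028131296644 z 0.2331366229866768
0.05 x 0.5812532299326225 z 0.24350793623194308
0.08 x 0.576460432333045 z 0.24498955240983827
0.1 x 0.5732652339333267 z 0.24597729652843506
```

Careful with the scale: shifts go in shares of 0.6 m and turns go in shares of pi rad. That gives: -0.35 m / 0.6 = -0.5833, -0.28 m / 0.6 = -0.4667.

drive_tool(moves=[[[0.03,-0.0583,0.0167],[0,0,0],1],[[0.06,-0.1167,0.0333],[0,0,0],1],[[0.09,-0.175,0.05],[0,0,0],1],[[0.12,-0.2333,0.05],[0,0,0],1],[[0.15,-0.2917,0.05],[0,0,0],1],[[0.18,-0.35,0.05],[0,0,0],1],[[0.21,-0.4083,0.05],[0,0,0],1],[[0.24,-0.4667,0.05],[0,0,0],1],[[0.27,-0.525,0.05],[0,0,0],1],[[0.3,-0.5833,0.05],[0,0,0],1]], grip_force=70)

```text
clock: 0.93
position: [0.3699, 0.2958, 0.2802]
eef_rot: [[0.96, -0.281, -0.0], [-0.281, -0.96, 0.0], [-0.0, -0.0, -1.0]]
wrist_force: [0.8, 0.9, -0.5]
gripper_width: 0.0852
gripper_force: 0.0
```

Converted, -0.182 m / 0.6 = -0.3033, 0.094 m / 0.6 = 0.1567, -0.057 rad / 3.1416 = -0.0181.

drive_tool(moves=[[[0.0333,-0.06,0],[0,0,-0.0181],1],[[0.0633,-0.12,0],[0,0,-0.0181],1],[[0.0933,-0.18,0],[0,0,-0.0181],1],[[0.125,-0.2417,0],[0,0,-0.0181],1],[[0.1567,-0.3033,0],[0,0,-0.0181],1],[[0.1567,-0.3033,0],[0,0,-0.0181],1],[[0.1567,-0.3033,-0.0333],[0,0,-0.0181],1]])

```text
clock: 1.52
position: [0.4661, 0.1139, 0.263]
eef_rot: [[0.941, -0.34, 0.005], [-0.34, -0.941, 0.002], [0.004, -0.003, -1.0]]
wrist_force: [1.2, 0.8, 0.2]
gripper_width: 0.0851
gripper_force: 0.0
```

```bash
python3 - <<'E'
from h import *
a=save("scene","pics/s1.png");b=save("top","pics/t1.png")
p=observe()["position"];print(p,proj(a,p),proj(a,[.4637,.1158,.2082]),proj(a,p+[0,0,-.019]))
x=cv2.resize(cv2.imread("pics/s1.png")[130:280,220:370],None,fx=4,fy=4,interpolation=cv2.INTER_CUBIC)
cv2.imwrite("pics/c1.png",x)
E
```

```text
[0.4623738  0.11430456 0.25784697] [[290.42161108 186.94685752]] [[289.8979275  198.15574022]] [[290.1681833  191.13640132]]
```

View pics/c1.png

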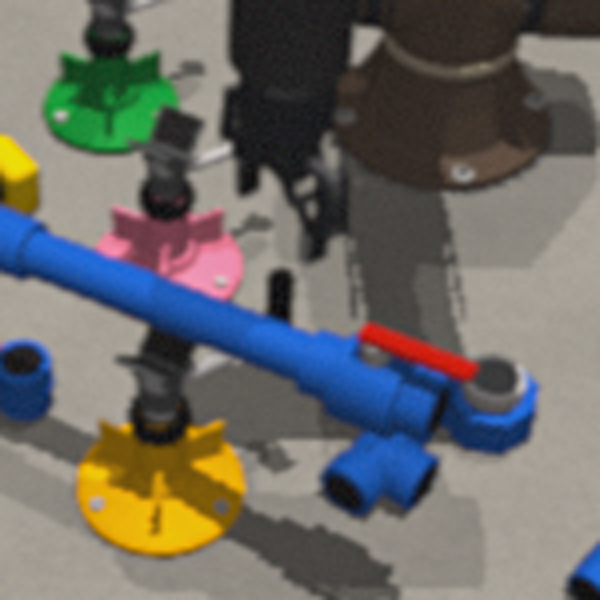

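The crop shows the open fingers, with tips at (248,190) and (318,255), straddling the black grip at (281,290) from above. I descend and close.

drive_tool(moves=[[[0,0,-0.05],[0,0,0],1],[[0,0,-0.1],[0,0,0],1],[[0,0,-0.125],[0,0,0],1],[[0,0,-0.1417],[0,0,0],1],[[0,0,-0.1417],[0,0,0],1],[[0,0,-0.1417],[0,0,0],1]])

```text
clock: 2.12
position: [0.4639, 0.1163, 0.1759]
eef_rot: [[0.943, -0.334, 0.0], [-0.334, -0.943, -0.001], [0.0, 0.0, -1.0]]
wrist_force: [-0.3, 0.5, 0.3]
gripper_width: 0.0852
gripper_force: 0.0
```

drive_tool(moves=[[[0,0,0],[0,0,0],0.6],[[0,0,0],[0,0,0],0.4],[[0,0,0],[0,0,0],0.3],[[0,0,0],[0,0,0],0.2],[[0,0,0],[0,0,0],0.1],[[0,0,0],[0,0,0],0],[[0,0,0],[0,0,0],0],[[0,0,0],[0,0,0],0],[[0,0,0],[0,0,0],0],[[0,0,0],[0,0,0],0]])

```text
clock: 2.95
position: [0.4637, 0.1158, 0.1753]
eef_rot: [[0.942, -0.335, -0.0], [-0.335, -0.942, -0.0], [0.0, 0.0, -1.0]]
wrist_force: [0.4, 0.4, -0.7]
gripper_width: 0.0225
gripper_force: 69.0
```

Converted, -0.0469 m / 0.6 = -0.0782, -0.035 m / 0.6 = -0.0583, 0.4 rad / 3.1416 = 0.1273.

drive_tool(moves=[[[-0.0055,-0.019,0],[0,0,0.0318],0],[[-0.0092,-0.0385,0],[0,0,0.0637],0],[[-0.0108,-0.0583,0],[0,0,0.0955],0],[[-0.0105,-0.0782,0],[0,0,0.1273],0],[[-0.0105,-0.0782,0],[0,0,0.1273],0]], grip_force=90)

```text
clock: 3.37
position: [0.4587, 0.0681, 0.1753]
eef_rot: [[0.998, 0.064, 0.003], [0.064, -0.998, 0.001], [0.003, -0.001, -1.0]]
wrist_force: [7.2, 0.5, -7.6]
gripper_width: 0.0221
gripper_force: 88.9
```

Converted, -0.0509 m / 0.6 = -0.0848, -0.0456 m / 0.6 = -0.076, 0.45 rad / 3.1416 = 0.1432.

drive_tool(moves=[[[0.0033,-0.0197,0],[0,0,0.0318],0],[[0.0075,-0.039,0],[0,0,0.0637],0],[[0.0143,-0.0578,0],[0,0,0.0955],0],[[0.0223,-0.076,0],[0,0,0.1273],0],[[0.027,-0.0848,0],[0,0,0.1432],0],[[0.027,-0.0848,0],[0,0,0.1432],0],[[0.027,-0.0848,0],[0,0,0.1432],0]])

```text
clock: 3.95
position: [0.4749, 0.0182, 0.1752]
eef_rot: [[0.874, 0.486, 0.002], [0.486, -0.874, 0.001], [0.002, 0.0, -1.0]]
wrist_force: [5.4, 1.7, -5.8]
gripper_width: 0.0221
gripper_force: 89.1
```

Unlocked (measured turn is about 0.85 rad, and the weight has come onto the wrist). The pink stand has the same shape, so I measure its saddle-to-grip offset on it to predict the gap.

```bash
python3 - <<'E'
from h import *
a=cv2.imread("pics/s0.png")[140:205,232:302];b=cv2.imread("pics/t0.png")[208:283,262:332]
c=cv2.imread("pics/t0.png")[262:337,330:400]; 
f=lambda i:cv2.resize(i,(70*8,int(i.shape[0]*8)),interpolation=cv2.INTER_CUBIC)
x=np.zeros((600,800,3),np.uint8)
g=lambda i:cv2.resize(i,None,fx=5.7,fy=5.7,interpolation=cv2.INTER_CUBIC)
A,B=g(a),g(b);x[:A.shape[0],:399]=A[:,:399];x[:B.shape[0],400:799]=B[:,:399]
cv2.imwrite("pics/c2.png",x)
E
```

```text
(no output)
```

View pics/c2.png

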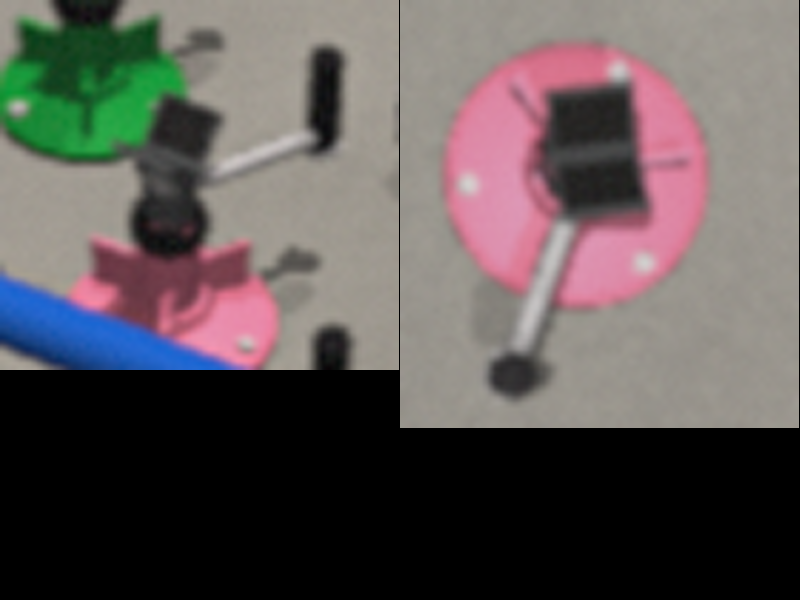

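```bash
python3 - <<'E'
from h import *
from scipy.optimize import least_squares
S=np.load("pics/s0.npz");T=np.load("pics/t0.npz")
S={k:S[k] for k in S};T={k:T[k] for k in T}
c=lambda u,v,o:np.array([(u+.5)/5.7-.5+o[0],(v+.5)/5.7-.5+o[1]])
for n,s,t in(("rim-y",(165,93),(650,214)),("rim+y",(218,117),(568,219)),("grip",(326,53),(512,372)),("grip alt",(326,55),(511,369))):
    a=c(*s,(232,140));b=c(t[0]-400,t[1],(262,208))
    r=least_squares(lambda p:np.r_[proj(S,p)[0]-a,proj(T,p)[0]-b],[.4,0,.15]);print(n,r.x.round(4),r.fun.round(2))
# far rim yellow & pink from scene given xy offsets
for n,P in(("y",[.576+.029,.077-.005]),):
    for z in(.17,.18,.19,.2,.21):print(z,((proj(S,[*P,z])[0]-[160,170]+.5)*4-.5).round(0))
E
```

```text
rim-y [ 0.3298 -0.1142  0.1808] [ 0.51  0.07  0.32 -0.22]
rim+y [ 0.3273 -0.0727  0.1807] [ 0.35  0.04  0.22 -0.15]
grip [ 0.2518 -0.0426  0.2012] [ 0.27  0.03  0.17 -0.11]
grip alt [ 0.2531 -0.042   0.2008] [ 0.18  0.02  0.11 -0.07]
0.17 [372. 221.]
0.18 [372. 212.]
0.19 [372. 204.]
0.2 [371. 196.]
0.21 [371. 187.]
```

The pink crop shows the saddle's robot-side rim at (165,93)–(218,117) and its grip top at (326,54), so the rim lies 20 mm below the grip top. That puts the yellow V bottom at about 0.159 m. Contact is expected at about 0.217 m, a lift of about 58 mm. I raise 45 mm first.

Converted, 0.045 m / 0.6 = 0.075, 0.043 m / 0.6 = 0.0717.

drive_tool(moves=[[[0.0017,0,0.0067],[0,0,0],0],[[0.0017,0,0.015],[0,0,0],0],[[0.0017,0,0.0233],[0,0,0],0],[[0.0017,0,0.0317],[0,0,0],0],[[0.0017,0,0.04],[0,0,0],0],[[0.0017,0,0.0483],[0,0,0],0],[[0.0017,0,0.0567],[0,0,0],0],[[0.0017,0,0.065],[0,0,0],0],[[0.0017,0,0.0717],[0,0,0],0],[[0.0017,0,0.075],[0,0,0],0]])

```text
clock: 4.78
position: [0.4748, 0.0184, 0.2196]
eef_rot: [[0.874, 0.486, 0.0], [0.486, -0.874, 0.001], [0.001, -0.001, -1.0]]
wrist_force: [6.4, 0.8, -11.6]
gripper_width: 0.0219
gripper_force: 88.6
```

Converted, 0.003 m / 0.6 = 0.005, 0.001 m / 0.6 = 0.0017.

drive_tool(moves=[[[0,0,0.0017],[0,0,0],0],[[0,0,0.0033],[0,0,0],0],[[0,0,0.005],[0,0,0],0]])

```text
clock: 5.03
position: [0.4748, 0.0184, 0.2222]
eef_rot: [[0.874, 0.486, -0.0], [0.486, -0.874, 0.001], [0.0, -0.001, -1.0]]
wrist_force: [6.1, 0.4, -10.8]
gripper_width: 0.0219
gripper_force: 88.6
```

drive_tool(moves=[[[0,0,0.0012],[0,0,0],0],[[0,0,0.0023],[0,0,0],0],[[0,0,0.0033],[0,0,0],0]])

```text
clock: 5.28
position: [0.4748, 0.0184, 0.2242]
eef_rot: [[0.874, 0.486, -0.0], [0.486, -0.874, 0.001], [0.0, -0.001, -1.0]]
wrist_force: [5.9, -0.3, -11.4]
gripper_width: 0.0224
gripper_force: 88.6
```

Converted, 0.0014 m / 0.6 = 0.0023, 0.0007 m / 0.6 = 0.0012.

drive_tool(moves=[[[0,0,0.0012],[0,0,0],0],[[0,0,0.0023],[0,0,0],0]])

```text
clock: 5.45
position: [0.4748, 0.0185, 0.2254]
eef_rot: [[0.874, 0.486, -0.0], [0.486, -0.874, 0.001], [0.0, -0.001, -1.0]]
wrist_force: [6.9, 1.0, -15.1]
gripper_width: 0.022
gripper_force: 88.7
```

drive_tool(moves=[[[0,0,0],[0,0,0],0],[[0,0,0],[0,0,0],0]])

```text
clock: 5.62
position: [0.4747, 0.0185, 0.2254]
eef_rot: [[0.874, 0.486, -0.0], [0.486, -0.874, 0.001], [0.0, -0.001, -1.0]]
wrist_force: [5.7, 1.6, -12.1]
gripper_width: 0.0218
gripper_force: 88.7
```

Converted, 0.0003 m / 0.6 = 0.0005.

drive_tool(moves=[[[0,0,0.0005],[0,0,0],0],[[0,0,0.0005],[0,0,0],0],[[0,0,0.0005],[0,0,0],0]])

```text
clock: 5.87
position: [0.4747, 0.0185, 0.2255]
eef_rot: [[0.874, 0.486, -0.001], [0.486, -0.874, 0.001], [-0.0, -0.001, -1.0]]
wrist_force: [7.2, 1.1, -13.8]
gripper_width: 0.0221
gripper_force: 88.7
```

Converted, 0.0004 m / 0.6 = 0.0007.

drive_tool(moves=[[[0,0,0.0007],[0,0,0],0],[[0,0,0.0007],[0,0,0],0],[[0,0,0.0007],[0,0,0],0]])

```text
clock: 6.12
position: [0.4747, 0.0186, 0.2256]
eef_rot: [[0.874, 0.486, -0.001], [0.486, -0.874, 0.001], [-0.0, -0.001, -1.0]]
wrist_force: [7.5, 1.9, -14.8]
gripper_width: 0.0223
gripper_force: 88.8
```

```bash
cat > w.py <<'E'
from h import *
f=[];p=[]
for i in range(8):
    get_image("top");o=observe();f.append(o["wrist_force"]);p.append(o["position"])
print(o["clock"],np.mean(f,0).round(2),np.std(f,0).round(2),np.mean(p,0).round(5),o["ft_torque"])
E
python3 w.py
```

```text
6.5167 [  7.76   1.64 -15.24] [0.2  0.47 0.42] [0.47468 0.01857 0.22566] [ 0.44060333 -2.7844709  -0.34950236]
```

Converted, 0.0008 m / 0.6 = 0.0013, 0.0004 m / 0.6 = 0.0007.

drive_tool(moves=[[[0,0,0.0007],[0,0,0],0],[[0,0,0.0013],[0,0,0],0],[[0,0,0.0013],[0,0,0],0],[[0,0,0.0013],[0,0,0],0]])

```text
clock: 6.85
position: [0.4746, 0.0187, 0.226]
eef_rot: [[0.874, 0.485, -0.001], [0.485, -0.874, 0.001], [-0.0, -0.002, -1.0]]
wrist_force: [8.9, 2.0, -19.4]
gripper_width: 0.0221
gripper_force: 89.0
```

```bash
python3 w.py
```

```text
7.25 [  8.4    1.87 -18.71] [0.25 0.47 0.55] [0.47461 0.01869 0.22605] [ 0.51457381 -3.2647753  -0.39038721]
```

Converted, 0.0331 m / 0.6 = 0.0552, 0.0217 m / 0.6 = 0.0362, -0.3 rad / 3.1416 = -0.0955.

drive_tool(moves=[[[-0.0093,0.0177,0],[0,0,-0.0318],0],[[-0.017,0.0362,0],[0,0,-0.0637],0],[[-0.0225,0.0552,0],[0,0,-0.0955],0],[[-0.0225,0.0552,0],[0,0,-0.0955],0]])

```text
clock: 7.58
position: [0.4611, 0.0528, 0.2262]
eef_rot: [[0.98, 0.2, -0.0], [0.2, -0.98, 0.001], [0.0, -0.001, -1.0]]
wrist_force: [12.5, -0.6, -21.3]
gripper_width: 0.0224
gripper_force: 89.2
```

```bash
python3 w.py
```

```text
7.9833 [ 10.6    1.16 -19.99] [0.5  0.99 0.57] [0.46138 0.0519  0.22618] [ 0.54020083 -3.77822739 -0.2091157 ]
```

Converted, 0.0356 m / 0.6 = 0.0593, 0.0237 m / 0.6 = 0.0395, -0.3 rad / 3.1416 = -0.0955.

drive_tool(moves=[[[-0.002,0.0197,0],[0,0,-0.0318],0],[[-0.0038,0.0395,0],[0,0,-0.0637],0],[[-0.0035,0.0593,0],[0,0,-0.0955],0],[[-0.0035,0.0593,0],[0,0,-0.0955],0]])

```text
clock: 8.32
position: [0.4585, 0.0878, 0.2261]
eef_rot: [[0.995, -0.098, -0.002], [-0.098, -0.995, -0.0], [-0.002, 0.001, -1.0]]
wrist_force: [8.7, -2.2, -17.0]
gripper_width: 0.0222
gripper_force: 89.7
```

```bash
python3 w.py
```

```text
8.7167 [ 7.020e+00 -1.000e-02 -1.694e+01] [0.62 0.68 0.37] [0.45845 0.08685 0.22608] [ 0.16001475 -2.61505159  0.02703704]
```

Converted, 0.032 m / 0.6 = 0.0533, 0.029 m / 0.6 = 0.0483, -0.25 rad / 3.1416 = -0.0796.

drive_tool(moves=[[[0.0023,0.0195,0],[0,0,-0.0318],0],[[0.0063,0.0388,0],[0,0,-0.0637],0],[[0.0093,0.0483,0],[0,0,-0.0796],0],[[0.0108,0.0533,0],[0,0,-0.0859],0],[[0.0108,0.0533,0],[0,0,-0.0859],0]])

```text
clock: 9.13
position: [0.4646, 0.1184, 0.2261]
eef_rot: [[0.935, -0.355, -0.003], [-0.355, -0.935, -0.002], [-0.002, 0.003, -1.0]]
wrist_force: [5.6, -3.1, -17.1]
gripper_width: 0.022
gripper_force: 89.8
```

```bash
python3 w.py; python3 - <<'E'
from h import *
o=observe();print(o["eef_rot"].round(3) if hasattr(o["eef_rot"],"round") else o["eef_rot"])
E
```

```text
9.5333 [  5.63  -2.01 -17.74] [0.42 0.55 0.5 ] [0.4645  0.11805 0.22608] [-0.33448579 -2.28209045  0.30660121]
[[ 0.935 -0.354 -0.003]
 [-0.354 -0.935 -0.001]
 [-0.002  0.002 -1.   ]]
```

Converted, -0.0016 m / 0.6 = -0.0027, 0.0003 m / 0.6 = 0.0005.

drive_tool(moves=[[[0,0,-0.001],[0,0,0],0],[[0.0005,0,-0.002],[0,0,0],0],[[0.001,0,-0.0027],[0,0,0],0],[[0.001,0,-0.0027],[0,0,0],0]])

```text
clock: 9.87
position: [0.4647, 0.1182, 0.2259]
eef_rot: [[0.935, -0.354, -0.003], [-0.354, -0.935, -0.001], [-0.002, 0.002, -1.0]]
wrist_force: [-5.1, -0.8, -7.4]
gripper_width: 0.0222
gripper_force: 90.7
```

```bash
python3 w.py
```

```text
10.2667 [-5.44 -0.31 -8.64] [0.2  0.3  0.43] [0.46475 0.11825 0.22594] [-0.04744178  1.79660294  0.05913922]
```

Converted, -0.0008 m / 0.6 = -0.0013, -0.0003 m / 0.6 = -0.0005.

drive_tool(moves=[[[-0.0005,0,-0.0013],[0,0,0],0],[[-0.0005,0,-0.0013],[0,0,0],0],[[-0.0005,0,-0.0013],[0,0,0],0]])

```text
clock: 10.52
position: [0.4648, 0.1184, 0.2257]
eef_rot: [[0.935, -0.354, -0.002], [-0.354, -0.935, -0.0], [-0.001, 0.001, -1.0]]
wrist_force: [-6.4, 0.8, -5.5]
gripper_width: 0.0224
gripper_force: 91.1
```

```bash
python3 w.py
```

```text
10.9167 [-5.94 -0.13 -5.25] [0.51 0.26 0.51] [0.46483 0.11844 0.22575] [ 0.01031562  2.03845723 -0.09427758]
```

Converted, 0.0016 m / 0.6 = 0.0027, 0.0008 m / 0.6 = 0.0013.

drive_tool(moves=[[[0,0,0.0013],[0,0,0],0],[[0,0,0.0027],[0,0,0],0],[[0,0,0.0027],[0,0,0],0],[[0,0,0.0027],[0,0,0],0]])

```text
clock: 11.25
position: [0.4648, 0.1184, 0.2261]
eef_rot: [[0.935, -0.354, -0.002], [-0.354, -0.935, -0.001], [-0.002, 0.001, -1.0]]
wrist_force: [-0.2, -1.2, -22.3]
gripper_width: 0.0219
gripper_force: 89.2
```

```bash
python3 w.py
```

```text
11.65 [ -0.78  -0.7  -25.54] [0.34 0.45 1.24] [0.46486 0.11838 0.22615] [ 0.07331617 -0.00717518  0.11053977]
```

The response is elastic with little hysteresis, so the clamp is holding. I unload the arm and open.

Converted, -0.002 m / 0.6 = -0.0033, -0.0016 m / 0.6 = -0.0027.

drive_tool(moves=[[[0,0,-0.0013],[0,0,0],0],[[0,0,-0.0027],[0,0,0],0],[[0,0,-0.0033],[0,0,0],0],[[0,0,-0.0033],[0,0,0],0]], grip_force=40)

```text
clock: 11.98
position: [0.465, 0.1185, 0.2259]
eef_rot: [[0.935, -0.354, -0.001], [-0.354, -0.935, -0.0], [-0.001, 0.001, -1.0]]
wrist_force: [-8.1, 0.4, -11.5]
gripper_width: 0.0225
gripper_force: 90.5
```

```bash
python3 w.py
```

```text
12.3833 [ -8.22   0.84 -11.64] [0.5  0.56 0.15] [0.46496 0.11851 0.22593] [ 0.26025365  2.84706182 -0.05517269]
```

Converted, -0.0005 m / 0.6 = -0.0008.

drive_tool(moves=[[[-0.0008,0,-0.0008],[0,0,0],0],[[-0.0008,0,-0.0008],[0,0,0],0.3],[[-0.0008,0,-0.0008],[0,0,0],0.5],[[-0.0008,0,-0.0008],[0,0,0],0.8],[[-0.0008,0,-0.0008],[0,0,0],1],[[-0.0008,0,-0.0008],[0,0,0],1],[[-0.0008,0,-0.0008],[0,0,0],1],[[-0.0008,0,-0.0008],[0,0,0],1]])

```text
clock: 13.05
position: [0.4656, 0.1188, 0.2253]
eef_rot: [[0.935, -0.354, 0.001], [-0.354, -0.935, 0.0], [0.001, -0.001, -1.0]]
wrist_force: [0.5, -0.2, -0.2]
gripper_width: 0.0856
gripper_force: 0.0
```

```bash
python3 w.py
```

```text
13.45 [-0.09  0.01 -0.21] [0.61 0.41 0.35] [0.46534 0.1187  0.22493] [0.01151288 0.07290199 0.03423743]
```

Released cleanly, with zero force on the wrist. I rise straight up and check the picture.

drive_tool(moves=[[[0,0,0.0333],[0,0,0],1],[[0,0,0.0833],[0,0,0],1],[[0,0,0.1417],[0,0,0],1],[[0,0,0.1833],[0,0,0],1],[[-0.0167,0.0667,0.2],[0,0,0],1],[[-0.05,0.1333,0.2],[0,0,0],1],[[-0.0833,0.2,0.2],[0,0,0],1],[[-0.1167,0.2667,0.2],[0,0,0],1],[[-0.1167,0.2667,0.2],[0,0,0],1],[[-0.1167,0.2667,0.2],[0,0,0],1]])

```text
clock: 14.28
position: [0.394, 0.281, 0.3447]
eef_rot: [[0.937, -0.35, -0.0], [-0.35, -0.937, -0.0], [-0.0, 0.0, -1.0]]
wrist_force: [0.1, 0.3, 0.6]
gripper_width: 0.0855
gripper_force: 0.0
```

```bash
python3 - <<'E'
from h import *
save("scene","pics/s2.png");save("top","pics/t2.png")
g=lambda f,y,x:cv2.resize(cv2.imread(f)[y:y+95,x:x+130],None,fx=3,fy=3,interpolation=cv2.INTER_CUBIC)
cv2.imwrite("pics/c3.png",np.vstack([np.hstack([g("pics/s0.png",180,200),g("pics/s2.png",180,200)]),np.hstack([g("pics/t0.png",120,180),g("pics/t2.png",120,180)])]))
E
```

```text
(no output)
```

View pics/c3.png

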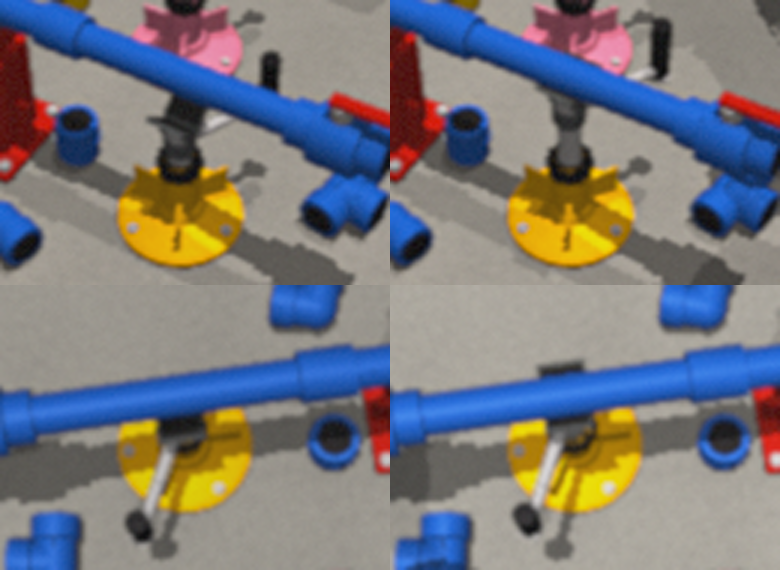

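The after panels on the right show the saddle up around the pipe, at (570,85) in the scene view. The handle is back at its locked angle, with the grip at (527,518) in the top view. The fittings have not moved and the gripper is clear, so I hand in.

```bash
python3 -c "
from plant import ticket
print(ticket.close_job())"
```

```text
the job is handed in; nothing more can be done
None
```

The job is handed in at about 14.5 s: I unlocked the stand, raised the saddle about 51 mm onto the pipe, locked it again and let go; my estimate of the final saddle force is 6–7 N, from wrist readings taken before release, and the hand-in returned no verdict.

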